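Pack the printed finger and hasp the case shut

ROBOT

A 7-joint arm with a two-finger parallel gripper is mounted at the origin on the work surface. World frame = base frame: x ahead of the robot, y to its left, z up, the work surface at z = 0. Lengths are in mm, angles in rad, forces in N, time in s.
With the tool pointing down it reaches from about 350 to 775 mm from the base axis. Payload 3.1 kg.
Tool frame: the origin (TCP) lies between the finger pads; the fingertips stand 8 mm ahead of it and the grasp point (between the pads) lies 11 mm behind it (arm.nose_length is the distance from the TCP to the fingertips, in mm); z points along the fingers, y is the line along which they close (so a half turn about z gives the same grasp; the last joint's range is limited). The gripper opens to 85 mm and grips with 20 to 120 N. Pads are 22 mm wide; open, the fingers measure 114 mm over their backs; the gripper's body (76 mm by 85 mm) begins 54 mm behind the grasp point. The pads swing forward as they close: fully open they stand 13 mm farther back than shut.
Start: joints at [1.063, 0.311, 0.014, 1.512, -0.004, 1.319, -0.027], TCP at [247.059, -491.405, 239.304] pointing down, gripper open.
Joint ranges: [-2.7, 2.7], [-0.3, 1.91], [-1.27, 1.3], [0.12, 2.57], [-1.44, 4.58], [0.2, 2.03], [-3.05, 3.05]. Speed limits (rad/s): [2.79, 2.79, 3.14, 3.14, 3.14, 3.14, 3.14].

INTERFACE

Orientations are given as a unit quaternion [w, x, y, z].
In Python, from bench import arm, viewer, look_for gives the robot as it stands. Calls block until the motion is done:
- arm.movep(position, orientation): joint-space move of the TCP to a pose.
- arm.line_to(position, orientation=None, max_speed=150, stop_force=None): straight line of the TCP; orientation=None keeps the orientation; max_speed is the mean speed in mm/s. With stop_force (N) it stops when the force on the tool has changed by that much, and returns True; else False.
- arm.move_j(angles): joint-space move.
- arm.move_gripper(opening, newtons=None): finger opening in mm; newtons is the grip in N (None keeps the last); returns when the fingers have stopped.
- arm.dwell(seconds).
- arm.inverse_kinematics(position, orientation): joint angles nearest the present ones, or None.
- arm.read_state(): the state.
- viewer.snapshot(name): name is "side" or "top"; returns the picture (400x640x3 uint8, red, green, blue); there is no depth.
- viewer.camera_params(name): a dict with "K" (3x3 intrinsics, pixels), "extrinsics" (4x4, takes a point from camera to world coordinates). Camera axes: x right, y up, looking along -z (the intrinsics and any distortion apply to the point x, -y, -z); pixel columns grow to the right and rows downward; lengths in mm; the calibration is good to about 2 mm. A picture is of the moment at which its call begins. camera_params takes no time and is no camera call.
A pose or a line that the arm cannot do raises arm.Unreachable and nothing moves.
- arm.hand_in(): hands the job in; it is judged then, once.
Trained networks look in the newest picture that a camera, given by its name, has taken for a name from the list of things; names that differ only in an ending like _2 or _b are one class to them, and where a whole thing is asked for, a point or a joint stands for the part that bears it (a point fixed in the world has none). Each returns a list of dicts, best first, with "p" (0 to 1); they miss things now and then, are a little off and sometimes report something else, mostly with a low value. They report only what shows in the picture. A call takes as long as a camera call. They do not tell look-alikes from the thing itself.
- look_for(camera, query): "bbox" ([centre column, centre row, width, height] in pixels, round what is visible of it).
The state is a dict: "clock": time; "joint_pos": joint angles; "qd": joint speeds; "tau": joint torques, N m; "eef_pos": TCP position; "eef_rot": TCP orientation; "ft_force": force on the tool from outside, world axes, zero at the start; "ft_torque": the same for the moment, N m; "grip_width": finger opening in mm; "grasp_force": force on a finger pad.
Only numpy, scipy, OpenCV 4.12 (cv2) and the standard library are available. Lean on these libraries where they do the work, as an engineer would, in place of code of your own. Each camera call takes 0.05 s, during which the arm holds its last target. There are 200 camera calls.

TASK

Lay the printed finger that is lying out on the bench flat in the empty middle bay of the plywood case (lay it in, do not drop it), shut the lid fully, then swing the steel hasp over and down so that it lies home over the staple. Leave the coffee cup, the soldering iron in its stand, the solder reel and the tin standing where they are.

Things in the scene. Friction and masses are not known exactly. Their poses are not given: they have to be found in the camera images.
- case: Plywood case, open at the start, fixed to the bench: base 140 (x) x 240 (y) mm, 62 mm high, walls and floor 6 mm thick. Inside are three bays side by side along y; the middle one is empty, the others hold a printed palm and another finger (tops below 40 mm). Origin: centre of the underside; -x is the front, with the staple, roughly facing the robot; the lid hinges along the back (+x) top edge.
- bay (a point): Centre of the floor of the empty middle bay, 6 mm above the bench; axes as the case's. The bay is 128 mm long (x) and 74 mm wide (y), between two 3 mm partitions that stand 24 mm above the floor; the filled bays beyond them are as wide.
- lid (a joint): Lid angle, rad: 0 shut, 1.45 to 1.85 at the start (standing open), stop at 1.95. The lid is a tray 140 x 240 mm, 24 mm deep, with 6 mm walls; its stiff hinge stays where it is left and takes up to about 6 N at the front edge to swing it shut. Shut, its top is 86 mm above the bench.
- lid_hinge (a point): Middle of the lid's hinge line, at the back top edge of the base, 62 mm above the bench (70 mm along +x of the case's origin); the line runs along the case's y. Its axes turn with the lid; lid shut, they are the case's. In them the lid reaches 140 mm along -x from here, 24 mm along +z (its top face) and 120 mm to each side.
- lid_edge (a point): Middle of the lid's top front edge: 140 mm along -x and 24 mm along +z of lid_hinge in the lid's axes.
- hasp (a joint): Angle of the hasp's leaf on the lid, rad: 0 = home over the staple, hanging flat down the front of the shut case; with the lid shut, 1.57 = sticking out level from the front, 3.14 = straight up, 4.4 = stop, folded back over the lid. Starts anywhere from 1.2 to 3.6; stays where it is left, about 1 N at the tip moves it. Below about 0.3 the leaf fouls the staple as the lid comes down.
- hasp_hinge (a point): Middle of the hasp's hinge line, 3.8 mm in front of the lid's top front edge, 86 mm above the bench when the lid is shut; the line runs along the case's y. The leaf is a 3 mm steel strap 32 mm wide, 60 mm long from this line, with a slot 10 mm wide from 27 to 51 mm along it that passes over the staple. A 28 x 32 x 2 mm plate holds it to the lid's top.
- hasp_tip (a point): Free end of the hasp's leaf, 60 mm from hasp_hinge, slightly curled.
- staple (a point): Outermost point of the steel staple in the middle of the case's front: an upright loop of 5 mm rod, 17 mm high and 5 mm wide, that stands out 16 mm from the front face; its centre is 48 mm above the bench.
- finger: The loose printed finger to pack: ivory plastic, three phalanges, a little crooked sideways, x from -49 to +43 mm (joints at -16 and +17), 17 mm wide (y) at the middle phalanx, whose sides are parallel, 18 mm high, 20 to 45 g. Lies on its flat side. Origin: underside of the middle phalanx at its middle, near the centre of mass; x along that phalanx.
- cup: Takeaway coffee cup with a white lid, 121 mm tall, up to 86 mm across. Origin: centre of its foot.
- iron_stand: Cordless soldering iron upright in its black stand: base about 105 x 92 mm, the iron leaning slightly, top about 240 mm high; all within 60 mm of its origin, the centre of its base. About 0.6 kg.
- solder: Reel of solder wire standing on end, 54 mm across, 45 mm high, in front of the case to one side of the hasp. Origin: centre of its foot.
- tin: Closed flat tin, 64 mm across, 27 mm high, in front of the case on the other side of the hasp. Origin: centre of its foot.
There are look-alikes about, which are no part of the job. Leave any orange look-alike of the finger alone. Of the things that look like the iron_stand, the larger one is meant.

How it is judged (in metres and radians):
On the way, in this order (a step that is already met when the one before it is completed fails the run):
1. the finger lies flat in the middle bay, let go (y of finger in the frame of case between -0.037 and 0.037 m and x of finger in the frame of case between -0.05 and 0.05 m and z of finger in the frame of case below 0.012 m and angle between finger's own z axis and vertical below 0.2 rad and contact force between finger and the fingers below 0.1 N), for 0.2 s.
2. the lid is shut (value of joint lid below 0.04 rad), for 0.2 s.
3. the hasp lies home over the staple with the lid shut (value of joint hasp below 0.12 rad and value of joint lid below 0.04 rad), for 0.2 s.
At the end, for the whole second after the job is handed in: The finger lies flat (within 0.2 rad) and still on the floor of the middle bay (less than 6 mm above it), the lid is shut (within 0.04 rad), the hasp lies home over the staple (within 0.12 rad), and the cup and the iron's stand are upright (all of step 3 and y of finger in the frame of case between -0.037 and 0.037 m and x of finger in the frame of case between -0.05 and 0.05 m and z of finger in the frame of case below 0.012 m and angle between finger's own z axis and vertical below 0.2 rad and linear speed of finger below 0.02 m/s and angle between each of cup, iron_stand's own z axis and vertical below 0.1 rad); the robot touches nothing.
It fails at once if the finger is dropped: let go and moving faster than 0.8 m/s (linear speed of finger above 0.8 m/s and contact force between finger and the fingers below 0.05 N).
It fails at once if the cup is shoved more than 25 mm or tipped (distance of cup from where it was at the start of the episode above 0.025 m or angle between cup's own z axis and vertical above 0.35 rad).
It fails at once if the soldering iron's stand is shoved more than 25 mm or tipped (distance of iron_stand from where it was at the start of the episode above 0.025 m or angle between iron_stand's own z axis and vertical above 0.35 rad).
It fails at once if the solder reel is shoved more than 25 mm or tipped (distance of solder from where it was at the start of the episode above 0.025 m or angle between solder's own z axis and vertical above 0.35 rad).
It fails at once if the tin is shoved more than 25 mm or tipped (distance of tin from where it was at the start of the episode above 0.025 m or angle between tin's own z axis and vertical above 0.35 rad).
It also fails if it takes over 72 s, if anything falls off the work surface, if the arm or the gripper's body presses on something with over 40 N, if the wrist force passes 120 N, or if a joint passes its speed limit or range.

## Working session

There is one attempt and no reset: what is moved stays moved. The work goes in short steps, each a Python script; the robot and the scene stay as the last script left them, time stands still between calls to the robot, and variables do not carry over. Pictures are saved under pics/ and viewed, at most 10 in all, crops included, and the job is handed in when it is done.

```bash
ls; mkdir -p pics; cat > h.py <<'E'
from bench import arm, viewer, look_for
import numpy as np, cv2
def snap(c,name,crop=None,s=1):
    im=viewer.snapshot(c)
    if crop: x0,y0,x1,y1=crop; im=im[y0:y1,x0:x1]
    im=cv2.resize(im,None,fx=s,fy=s,interpolation=cv2.INTER_CUBIC)
    cv2.imwrite('pics/'+name,im[:,:,::-1])
def proj(c,P):
    p=viewer.camera_params(c);K=np.array(p['K']);E=np.array(p['extrinsics'])
    q=(np.asarray(P,float).reshape(-1,3)-E[:3,3])@E[:3,:3]
    q=q*[1,-1,-1]; u=q@K.T
    return u[:,:2]/u[:,2:]
def ray(c,uv,z):
    p=viewer.camera_params(c);K=np.array(p['K']);E=np.array(p['extrinsics'])
    d=np.linalg.inv(K)@[uv[0],uv[1],1]; d=E[:3,:3]@(d*[1,-1,-1]); o=E[:3,3]
    return o+d*(z-o[2])/d[2]
E
python3 - <<'E'
from h import *
snap('top','t0.png');snap('side','s0.png')
for c in('top','side'):
    p=viewer.camera_params(c);print(c,{k:np.round(v,3).tolist() if not isinstance(v,str) else v for k,v in p.items()})
    for q in ['case','lid','hasp','staple','finger','cup','iron_stand','solder','tin']:
        try: print(q,[(np.round(d['bbox']).astype(int).tolist(),round(d['p'],2)) for d in look_for(c,q)[:4]])
        except Exception as e: print(q,e)
E
```

```text
pics
top {'K': [[425.201, 0.0, 325.301], [0.0, 425.201, 199.507], [0.0, 0.0, 1.0]], 'extrinsics': [[-0.021, 0.991, -0.131, 334.333], [-1.0, -0.02, 0.009, 72.512], [0.006, 0.131, 0.991, 1085.659], [0.0, 0.0, 0.0, 1.0]]}
case [([368, 143, 127, 122], 0.75), ([311, 198, 26, 26], 0.51)]
lid [([376, 112, 111, 59], 0.84)]
hasp [([377, 91, 16, 15], 0.53)]
staple [([365, 143, 124, 118], 0.8)]
finger [([231, 143, 21, 30], 0.72), ([187, 145, 28, 27], 0.67)]
cup [([476, 214, 46, 36], 0.81)]
iron_stand [([217, 277, 37, 28], 0.88), ([230, 218, 38, 32], 0.72)]
solder [([375, 225, 26, 23], 0.8)]
tin [([311, 197, 28, 25], 0.74)]
side {'K': [[419.962, 0.0, 315.982], [0.0, 419.962, 201.874], [0.0, 0.0, 1.0]], 'extrinsics': [[-0.94, 0.21, -0.269, 199.109], [-0.341, -0.577, 0.742, 826.268], [0.001, 0.79, 0.614, 704.424], [0.0, 0.0, 0.0, 1.0]]}
case [([281, 164, 115, 136], 0.81)]
lid [([264, 146, 80, 93], 0.93)]
hasp [([258, 108, 12, 23], 0.7)]
staple [([279, 165, 118, 138], 0.82)]
finger [([210, 275, 22, 30], 0.61), ([187, 312, 14, 38], 0.57)]
cup [([372, 143, 26, 45], 0.63)]
iron_stand [([355, 299, 38, 84], 0.95), ([279, 165, 117, 138], 0.75), ([292, 260, 48, 119], 0.73)]
solder [([351, 194, 20, 27], 0.73)]
tin [([310, 231, 19, 26], 0.64), ([280, 163, 119, 132], 0.61)]
```

View pics/t0.png

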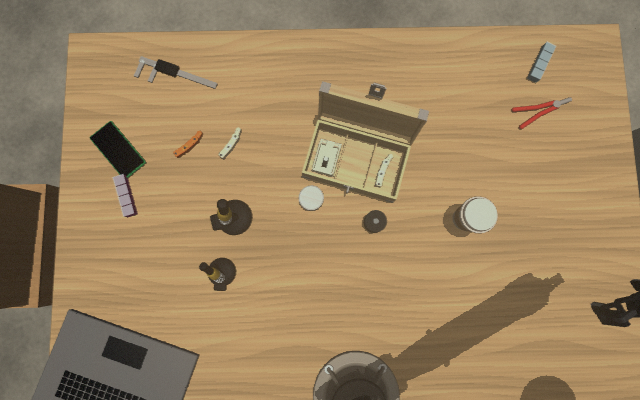

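View pics/s0.png

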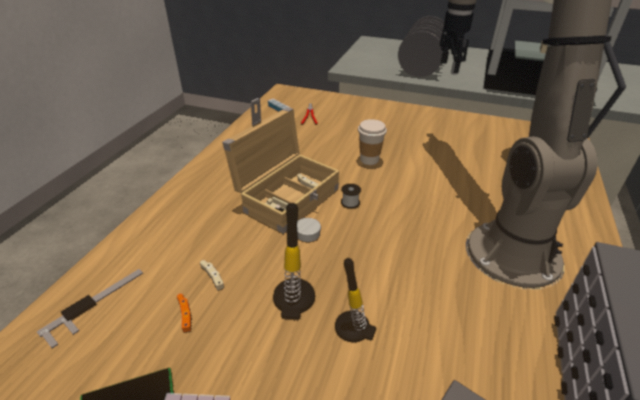

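The top view shows the open case at about (360,150), tin at (311,198), reel at (375,221), cup at (478,214) and the larger iron stand at (232,217). There are three finger candidates: ivory at (231,143), orange at (188,144), and one in the case at (384,170). The ivory one on the bench fits the description. The side view agrees, with ivory at (211,274), orange at (184,312) and the hasp sticking up at (256,110).

```bash
python3 - <<'E'
from h import *
snap('top','t1.png',(160,75,430,240),2.95)
snap('side','s1.png',(190,90,390,300),2.8)
E
```

```text
(no output)
```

View pics/t1.png

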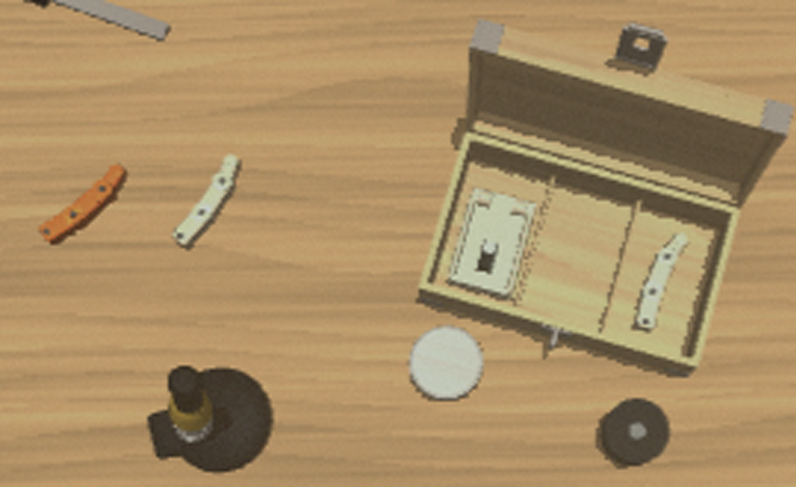

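View pics/s1.png

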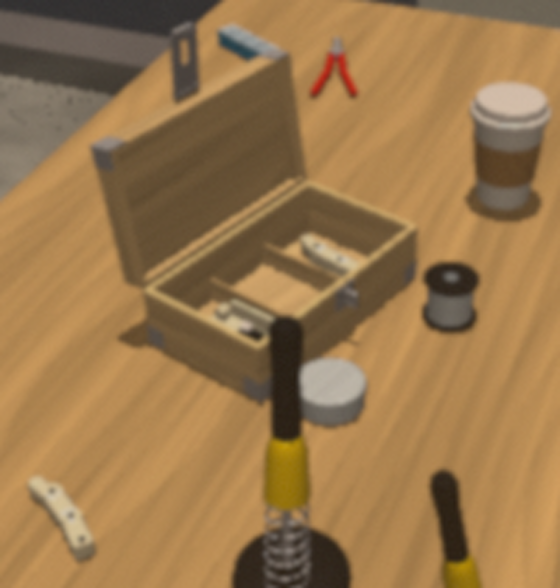

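The crops show the ivory finger with joint dots at full-image top pixels of about (235,136) and (228,147). It is ivory and the only loose one, so it is the one meant. The hasp is near 1.57 (in the lid's plane). Next I'll fit the poses.

```bash
cat > fit.py <<'E'
from h import *
from scipy.optimize import least_squares
T=lambda u,v:(160+u/2.95,75+v/2.95); S=lambda u,v:(190+u/2.8,90+v/2.8)
def c2w(p,P):
    c,s=np.cos(p[2]),np.sin(p[2]); R=np.array([[c,-s,0],[s,c,0],[0,0,1]])
    return np.asarray(P,float).reshape(-1,3)@R.T+[p[0],p[1],0]
def lid2c(a,P): # lid opens: -x goes up
    P=np.asarray(P,float).reshape(-1,3); c,s=np.cos(a),np.sin(a)
    return np.c_[70+c*P[:,0]+s*P[:,2],P[:,1],62-s*P[:,0]+c*P[:,2]]
rim=[(-70,120,62),(-70,-120,62),(70,-120,62),(70,120,62),(-86,0,48)]
tip=lambda h:np.array([(-143.8-60*np.sin(h),0,24-60*np.cos(h))])
def pts(p): return c2w(p,np.r_[rim,lid2c(p[3],np.r_[[(-140,120,24),(-140,-120,24)],tip(p[4])])])
if __name__=='__main__':
    top=[T(423,290),T(693,366),T(740,208),T(465,137),T(552,348),T(478,22),T(790,103),T(643,28)]
    side=[S(265,348),S(415,230),S(308,183),S(150,292),S(352,292),S(97,150),S(285,55),S(185,25)]
    f=lambda p:np.r_[proj('top',pts(p))-top,proj('side',pts(p))-side].ravel()
    r=least_squares(f,[500,0,-.25,1.6,1.6],loss='soft_l1')
    print(r.x.round(3).tolist());print(f(r.x).reshape(-1,2).round(1).tolist())
    np.save('pose.npy',r.x)
    for n,a,b in(('dots',T(201,212),T(222,180)),):
        A,B=ray('top',a,18),ray('top',b,18);print('finger',A,B,(A+B)/2,np.arctan2(*(B-A)[1::-1]),np.linalg.norm(B-A))
    f2=lambda q:np.r_[proj('side',(q[0],q[1],9))[0]-S(64,513)]
    print('finger side',least_squares(f2,[500,300]).x)
    for n,uv,z in(('tin',T(446,363),27),('solder',T(637,431),45),('iron',T(215,420),8),('cup',(480,214),121)): print(n,ray('top',uv,z).round())
    print(proj('top',c2w(r.x,[(0,0,6)])), c2w(r.x,[(0,0,6),(-86,0,48)]).round(), c2w(r.x,lid2c(r.x[3],[(-140,0,24)])).round())
    print(arm.read_state()['eef_rot'])
E
python3 fit.py
```

```text
[568.324, -15.335, -0.29, 1.696, 1.459]
[[-1.7, -0.0], [1.8, 0.1], [-0.3, -0.4], [-0.6, -1.4], [-0.1, 0.3], [-0.8, 0.3], [0.1, 1.1], [0.4, 0.1], [-0.1, -0.3], [2.2, -2.5], [0.6, -1.5], [-1.0, -1.1], [3.7, 2.5], [-0.4, -1.8], [-3.9, -2.7], [-0.3, 1.0]]
finger [617.14202757 309.77879559  18.        ] [645.49537034 291.68319537  18.        ] [631.31869895 300.73099548  18.        ] -0.5680476415294358 33.63573684375428
finger side [630.73040038 305.24198469]
tin [479.  98.  27.]
solder [416. -60.  45.]
iron [436. 298.   8.]
cup [ 421. -289.  121.]
[[354.69153376 163.98331495]] [[568. -15.   6.]
 [486.   9.  48.]] [[675. -47. 198.]]
[ 2.33581621e-05  9.72997630e-01  2.30815104e-01 -3.77201400e-06]
```

```bash
cat >> h.py <<'E'
def down(psi): return np.array([0,np.cos(psi/2),np.sin(psi/2),0])
def st(): 
    s=arm.read_state(); print(round(s['clock'],1),np.round(s['eef_pos'],1),'F',np.round(s['ft_force'],1),'w',round(s['grip_width'],1),'g',round(s['grasp_force'],1),np.round(s['joint_pos'],2))
E
python3 - <<'E'
from h import *
q=down(-.568)
print(arm.inverse_kinematics([631,303,11],q), arm.inverse_kinematics([568,-15,17],down(-.29)))
arm.movep([450,0,330],down(-.29)); st()
arm.movep([631,303,150],q)
arm.move_gripper(50,25)
arm.line_to([631,303,40],max_speed=150);st()
snap('top','t2.png',(190,90,290,190),4);
E
```

```text
[-0.21525077  0.84975519 -0.45962124  1.28905088  0.38541177  1.08933127
 -2.8555837 ] [ 0.17163859  0.58050256 -0.24238349  1.71765316  0.17390892  0.86447395
 -2.0065635 ]
3.0 [450.   -1.1 329.8] F [-0.  -0.9  0.2] w 85.5 g 0.0 [ 0.43  0.1  -0.5   1.57  0.05  1.49 -1.94]
5.8 [631.7 303.7  41.3] F [ 0.2  0.4 -0.5] w 49.9 g 0.0 [-0.16  0.84 -0.58  1.26  0.46  1.16 -2.9 ]
```

View pics/t2.png

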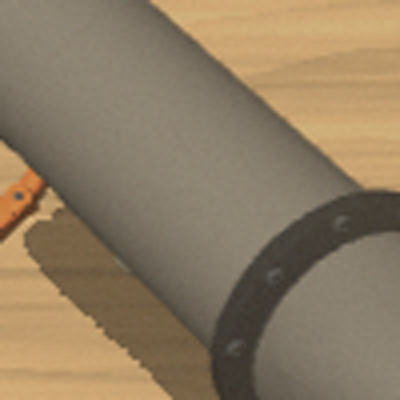

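The arm hides the finger in that view. The jaw opening leaves enough margin, so I'll grasp and check the finger width.

```bash
python3 - <<'E'
from h import *
print(arm.line_to([631,303,11],max_speed=80,stop_force=8)); st()
arm.move_gripper(5,25); st()
arm.line_to([631,303,60],max_speed=120); st()
snap('side','s2.png',(130,170,330,370),3)
E
```

```text
False
6.4 [630.5 302.7  10. ] F [ 0.3 -0.3  0.1] w 49.8 g 0.0 [-0.16  0.88 -0.56  1.29  0.48  1.11 -2.91]
6.8 [631.5 303.3  11.7] F [-0.5  0.3  1.6] w 16.0 g 27.6 [-0.16  0.87 -0.57  1.29  0.48  1.11 -2.91]
7.3 [630.8 302.8  59.9] F [-0.6  0.2 -0.3] w 16.2 g 27.4 [-0.15  0.82 -0.58  1.25  0.45  1.2  -2.89]
```

View pics/s2.png

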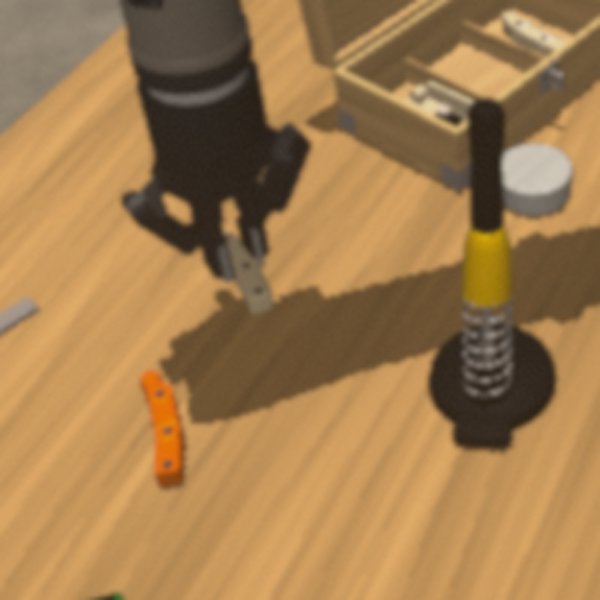

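The ivory finger is held level across the middle phalanx (width 16 mm). Next I'll place it in the bay.

```bash
python3 - <<'E'
from h import *
p=np.load('pose.npy'); q=down(p[2]); b=[p[0]-3*np.cos(p[2]),p[1]-3*np.sin(p[2])]
arm.line_to([631,303,190],max_speed=200)
arm.line_to([590,150,190],q,max_speed=200)
arm.line_to([*b,190],q,max_speed=200); st()
arm.line_to([*b,60],max_speed=150)
print(arm.line_to([*b,26],max_speed=60,stop_force=6)); 
print(arm.line_to([*b,15.5],max_speed=20,stop_force=4)); st()
arm.move_gripper(32); st()
arm.line_to([*b,120],max_speed=150)
arm.line_to([b[0]-150,b[1]+60,300],max_speed=250);st()
snap('top','t3.png',(280,70,440,240),3.4)
snap('side','s3.png',(190,90,390,240),3)
a=cv2.imread('pics/t3.png');c=cv2.imread('pics/s3.png')
h=max(a.shape[0],c.shape[0]);o=np.zeros((h,a.shape[1]+c.shape[1],3),np.uint8);o[:a.shape[0],:a.shape[1]]=a;o[:c.shape[0],a.shape[1]:]=c
cv2.imwrite('pics/m3.png',cv2.resize(o,(800,int(h*800/o.shape[1]))))
E
```

```text
10.1 [565.6 -12.  190.2] F [-0.5  1.  -0.5] w 16.5 g 27.4 [ 0.49  0.47 -0.72  1.53  0.31  1.27 -2.12]
False
True
12.3 [565.6 -14.5  17.6] F [0.  0.7 4.7] w 16.5 g 27.9 [ 0.43  0.65 -0.62  1.71  0.46  0.93 -2.23]
12.6 [564.4 -14.8  16.4] F [-0.5 -0.7  0.5] w 31.8 g 0.0 [ 0.43  0.65 -0.62  1.72  0.46  0.93 -2.23]
14.6 [415.3  44.8 298.9] F [ 0.5 -0.3 -0.5] w 31.9 g 0.0 [ 0.63  0.05 -0.81  1.7   0.04  1.41 -2.04]
```

View pics/m3.png

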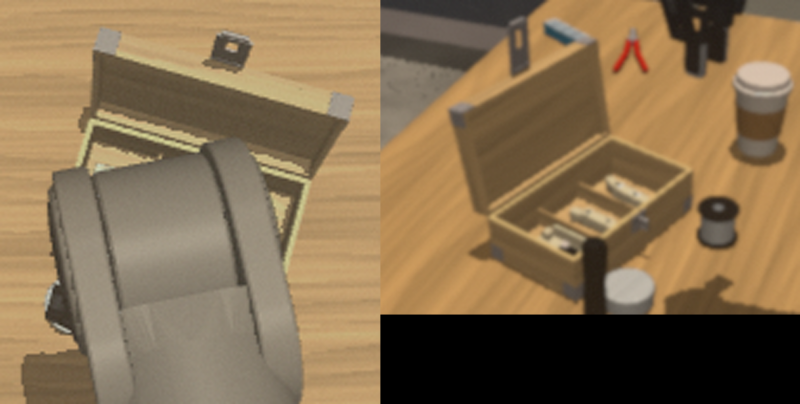

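The finger lies in the middle bay in the side view, and the lid is still open. Next I'll push the lid shut from behind, off to the side of the hasp.

```bash
cat > lid.py <<'E'
from h import *
from fit import c2w,lid2c
p=np.load('pose.npy'); q=down(p[2]); Y=-85; R=115
def tcp(a,over=0):
    L=lid2c(a,[(-R,Y,24-over)])[0]; return c2w(p,L+[11,0,8])[0]
s=lid2c(1.62,[(-R,Y,24)])[0]; s=c2w(p,[s[0]+50,Y,s[2]+8])[0]
up=np.r_[s[:2],320]
A=np.r_[np.arange(1.6,0.05,-.1),0.0]
for x in [up,s]+[tcp(a,3) for a in A]:
    if arm.inverse_kinematics(x,q) is None: print('no',x)
arm.move_gripper(0,40)
arm.line_to([450,-80,320],q,max_speed=250)
arm.line_to(up,q,max_speed=250); arm.line_to(s,max_speed=200); st()
for a in A:
    if arm.line_to(tcp(a,3),max_speed=90,stop_force=35): print('stop',a); break
st()
E
python3 lid.py
```

```text
17.7 [ 688.  -139.6  185.7] F [ 0.2 -0.6  0.3] w 0.0 g 0.0 [ 0.48  0.73 -0.61  1.09  0.4   1.43 -1.92]
stop 0.0
22.8 [514.6 -87.3  94.1] F [-1.5 -0.2  7.6] w 0.1 g 3.8 [ 0.64  0.47 -0.67  1.78  0.34  1.01 -2.02]
```

```bash
python3 - <<'E'
from h import *
e=arm.read_state()['eef_pos']
print(arm.line_to([e[0],e[1],90],max_speed=20,stop_force=25)); st()
arm.line_to([e[0],e[1],200],max_speed=200)
arm.line_to([400,-160,260],max_speed=250); st()
snap('top','t4.png',(280,90,440,240),2.5)
snap('side','s4.png',(200,100,360,250),2.5)
cv2.imwrite('pics/m4.png',np.hstack([cv2.imread('pics/t4.png'),cv2.imread('pics/s4.png')]))
for c in('top','side'):
  for n in ('hasp','solder','tin'): print(c,n,[(np.round(d['bbox'],1).tolist(),round(d['p'],2)) for d in look_for(c,n)[:2]])
E
```

```text
True
23.0 [514.7 -87.2  94.1] F [-0.  -0.8  5.9] w -0.0 g 2.9 [ 0.64  0.47 -0.67  1.77  0.34  1.01 -2.02]
24.5 [ 400.  -159.2  259.1] F [ 0.4  0.2 -0. ] w -0.0 g 0.0 [ 0.98  0.09 -0.68  1.75  0.06  1.32 -1.58]
top hasp []
top solder [([375.2, 224.2, 26.2, 23.5], 0.95), ([345.6, 198.2, 19.8, 32.3], 0.21)]
top tin [([308.0, 196.6, 25.7, 30.5], 0.88)]
side hasp [([323.4, 190.6, 25.1, 17.1], 0.61)]
side solder [([350.8, 194.8, 23.8, 28.5], 0.77)]
side tin [([309.8, 230.4, 20.7, 23.8], 0.78)]
```

View pics/m4.png

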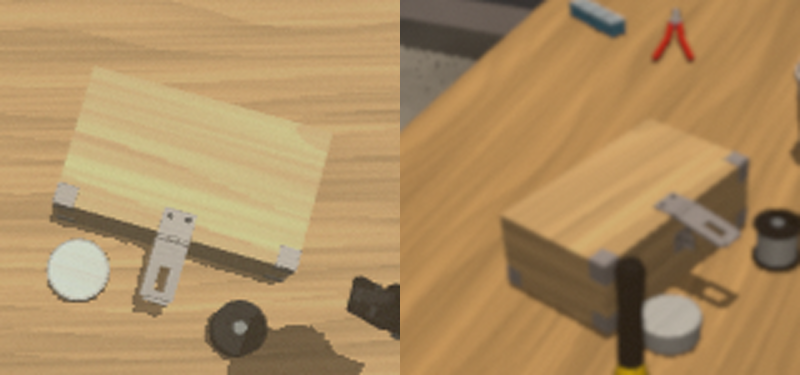

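The lid is shut and the hasp sticks out from the front, with its tip at about top pixel (343,211). Next I'll refine the hasp position.

```bash
python3 - <<'E'
from h import *
from fit import c2w
from scipy.optimize import least_squares
p=np.load('pose.npy')
T=lambda u,v:(280+u/2.5,90+v/2.5);S=lambda u,v:(200+(u-400)/2.5,100+v/2.5)
hp=lambda h:[(-73.8,0,86),(-73.8-60*np.sin(h),0,86-60*np.cos(h))]
C=[(70,120,86),(70,-120,86),(-70,120,86),(-70,-120,86)]
mt=[T(93,66),T(331,133),T(54,204),T(298,269),T(174,240),T(158,303)]
ms=[S(503,218),S(651,120),S(603,264),S(747,157),S(686,207),S(733,237)]
for w in (0,1):
    f=lambda x:np.r_[(proj('top',c2w(x,C+hp(x[3])))-mt).ravel(),w*(proj('side',c2w(x,C+hp(x[3])))-ms).ravel()]
    r=least_squares(f,[*p[:3],1.5],loss='soft_l1');print(r.x.round(3),f(r.x).reshape(-1,2).round(1).tolist())
    W=c2w(r.x,hp(r.x[3])+[(-86,0,48)]);print(W.round(1))
np.save('pose2.npy',r.x)
E
```

```text
[ 5.67937e+02 -1.61970e+01 -2.89000e-01  1.46700e+00] [[0.0, 0.7], [0.5, -0.6], [-0.0, -0.0], [-0.3, 0.3], [0.1, 0.2], [-0.2, -0.7], [0.0, -0.0], [0.0, -0.0], [0.0, 0.0], [0.0, -0.0], [0.0, 0.0], [0.0, -0.0]]
[[497.2   4.8  86. ]
 [440.   21.8  79.8]
 [485.5   8.3  48. ]]
[ 5.69304e+02 -1.55520e+01 -2.91000e-01  1.38300e+00] [[-0.2, 0.0], [0.2, -1.0], [-0.3, -0.7], [-0.7, -0.1], [-0.3, -0.4], [-0.6, -1.3], [0.1, -1.8], [-0.2, -1.4], [2.5, 0.4], [1.6, -0.6], [0.9, 0.3], [1.0, 0.1]]
[[498.6   5.6  86. ]
 [442.1  22.6  74.8]
 [486.9   9.1  48. ]]
```

```bash
cat > hasp.py <<'E'
from h import *
from fit import c2w
p=np.load('pose2.npy'); p[0]-=.7; q=down(p[2]); r=47
def tcp(h,o=0):
    n=np.array([np.cos(h),0,-np.sin(h)])  # direction of pushing home
    return c2w(p,np.array([-73.8-r*np.sin(h),0,86-r*np.cos(h)])+n*(o-1.5)+[-11,0,8])[0]
a=tcp(1.6); H=np.r_[np.arange(1.4,0,-.1),0]
print([h for h in H if arm.inverse_kinematics(tcp(h),q) is None])
arm.line_to(np.r_[a[:2],180],q,max_speed=250); arm.move_gripper(12,40)
arm.line_to(a+[0,0,15],max_speed=150); st()
for h in H:
    if arm.line_to(tcp(h,3),max_speed=60,stop_force=20): print('stop',h); st(); break
st()
print(arm.line_to(tcp(0,8),max_speed=20,stop_force=15)); st()
e=np.array(arm.read_state()['eef_pos']); b=c2w(p,[-150,0,0])[0]
arm.line_to(np.r_[b[:2],e[2]],max_speed=100); arm.line_to(np.r_[b[:2],220],max_speed=200)
arm.line_to([380,-180,260],max_speed=250); st()
snap('top','t5.png',(280,90,440,240),2.5)
snap('side','s5.png',(200,100,360,250),2.5)
cv2.imwrite('pics/m5.png',np.hstack([cv2.imread('pics/t5.png'),cv2.imread('pics/s5.png')]))
E
python3 hasp.py
```

```text
[]
26.7 [442.9  22.4 112.3] F [-0.1  0.   0. ] w 11.7 g 0.0 [ 0.58  0.31 -0.8   1.95  0.27  0.99 -2.21]
30.8 [485.    9.1  45.6] F [-4.9  1.5 -1.2] w 12.5 g 0.0 [ 0.5   0.5  -0.71  1.91  0.41  0.9  -2.28]
False
31.2 [484.9   9.1  44.7] F [-14.2   2.6   3.7] w 12.0 g 0.0 [ 0.5   0.5  -0.71  1.9   0.41  0.91 -2.27]
34.1 [ 380.2 -178.1  259.4] F [ 0.1 -0.1  0.8] w 11.7 g 0.0 [ 1.01  0.06 -0.64  1.78  0.04  1.32 -1.5 ]
```

View pics/m5.png

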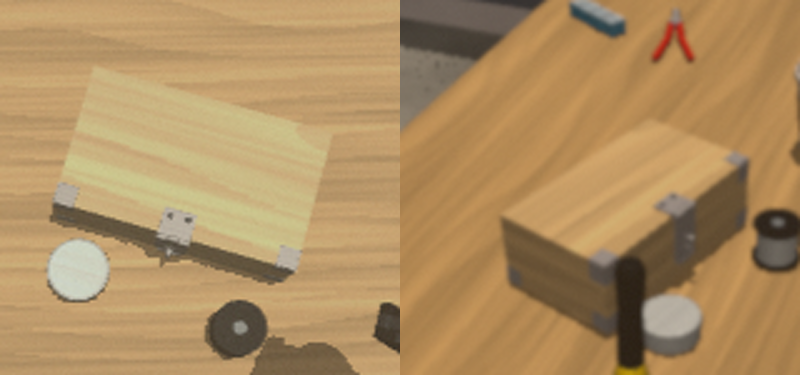

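The hasp hangs flat with the staple poking through its slot at about (690,238) in the crop. The push ended on a hard stop at 14 N, and the tin and reel have not moved.

```bash
python3 -c "
from h import *
print(arm.hand_in())"
```

```text
the job is handed in; nothing more can be done
None
```

I handed the job in at about 34 s of the 72 s allowed: the finger was let go lying in the middle bay, and the last pictures show the lid shut and the hasp home over the staple. The tin and reel have not moved and the arm went nowhere near the cup or iron stand, but the hand-in returned no verdict.

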